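# Set out the sharpening stones from coarse to fine

## Task

Set up the sharpening board for work: lay the four stones on its four rubber pads in order of grit, which is the order of their shade, from the darkest and coarsest on the pad next to the steel flattening plate to the palest and finest on the pad next to the strop. Centre each stone on its pad, stone face up and lengthwise square across the board like the pad, and set it down gently, because the stones chip if dropped. Leave the plane, the chisel and the oil bottle where they are.

Things in the scene. Friction and masses are not known exactly. Their poses are not given: they have to be found in the camera images.
- stone_coarse: Sharpening stone, near-black charcoal: the coarsest and darkest of the four. Loose, 0.33 kg. Stone 116 long (x) by 50 wide (y) by 20 tall on a dark wooden base 130 x 44 x 12 with end cleats; 32 tall in all. Origin: centre of the base's underside; z up, x lengthwise. Starts stone face up on the bench at any yaw. Grip across the 50 mm width, from above, on the stone (12 to 32 above the underside).
- stone_medium: Sharpening stone, dark brick-red brown: second coarsest and second darkest. Loose, 0.33 kg. Stone 116 long (x) by 50 wide (y) by 20 tall on a dark wooden base 130 x 44 x 12 with end cleats; 32 tall in all. Origin: centre of the base's underside; z up, x lengthwise. Starts stone face up on the bench at any yaw. Grip across the 50 mm width, from above, on the stone (12 to 32 above the underside).
- stone_fine: Sharpening stone, ochre (mid tan): second finest and second palest. Loose, 0.33 kg. Stone 116 long (x) by 50 wide (y) by 20 tall on a dark wooden base 130 x 44 x 12 with end cleats; 32 tall in all. Origin: centre of the base's underside; z up, x lengthwise. Starts stone face up on the bench at any yaw. Grip across the 50 mm width, from above, on the stone (12 to 32 above the underside).
- stone_polishing: Sharpening stone, ivory, almost white: the finest and palest. Loose, 0.33 kg. Stone 116 long (x) by 50 wide (y) by 20 tall on a dark wooden base 130 x 44 x 12 with end cleats; 32 tall in all. Origin: centre of the base's underside; z up, x lengthwise. Starts stone face up on the bench at any yaw. Grip across the 50 mm width, from above, on the stone (12 to 32 above the underside).
- board: Sharpening board, fixed on the bench: brown plank 170 (x) by 500 (y) by 18 thick with four blue-grey rubber pads in a row along y, each 146 (x) by 66 (y). Origin: centre of the plank's underside; z up. Pad centres at x = 0, y = -123, -41, 41, 123 in its frame; pad tops 20 above the underside. Plate and strop lie at its two ends, y = 205 and -205, either way round.
- plate: Flattening plate, fixed on one end of the board: bare steel plate dotted with dark holes, 150 x 50 x 8. Origin: centre of its underside, 205 from the middle of the board. Marks the coarse end of the row. Leave it where it is.
- strop: Strop, fixed on the other end of the board: pale wooden paddle 130 x 50 x 15 with a brown leather top rubbed green and a 70 long stub handle pointing along the board's +x. Origin: centre of the underside of its 130 x 50 part, 205 from the middle of the board. Marks the fine end of the row. Leave it where it is.
- plane: Bystander: small wooden plane, pale block 150 x 58 x 30 with a slanting steel iron rising to about 58. Loose, origin at the centre of its underside. Lies beside the board.
- chisel: Bystander: bench chisel lying down, 250 long along its x, dark-red round handle 26 thick towards its -x, steel blade to +x. Loose, origin under its middle. Lies beside the board.
- oil: Bystander: small amber oil bottle with a black cap, 42 diameter, 85 tall. Loose, origin at the centre of its underside. Stands beyond the board, on the side away from the robot.
Not all that is in view belongs to the job. What is shaped like the stone_medium but green is not meant.

How it is judged (in metres and radians):
At the end, for the whole second after the job is handed in: From the pad by the steel plate to the pad by the strop: charcoal, brick-brown, ochre, ivory. Each within 12 mm of its pad's centre along the row and 15 mm across the board, flat on the pad (0.09 rad), stone face up, within 0.2 rad of square, released and at rest (x of stone_coarse in the frame of board between -0.015 and 0.015 m and z of stone_coarse in the frame of board between 0.016 and 0.024 m and angle between each of stone_coarse, stone_medium, stone_fine, stone_polishing's own z axis and vertical below 0.09 rad and angle between the x axis of each of stone_coarse, stone_medium, stone_fine, stone_polishing and the x axis of board, either way round below 0.2 rad and linear speed of each of stone_coarse, stone_medium, stone_fine, stone_polishing below 0.02 m/s and contact force between each of stone_coarse, stone_medium, stone_fine, stone_polishing and the fingers below 0.1 N and x of stone_medium in the frame of board between -0.015 and 0.015 m and z of stone_medium in the frame of board between 0.016 and 0.024 m and x of stone_fine in the frame of board between -0.015 and 0.015 m and z of stone_fine in the frame of board between 0.016 and 0.024 m and x of stone_polishing in the frame of board between -0.015 and 0.015 m and z of stone_polishing in the frame of board between 0.016 and 0.024 m and ((y of plate in the frame of board above 0 m and y of stone_coarse in the frame of board between 0.111 and 0.135 m and y of stone_medium in the frame of board between 0.029 and 0.053 m and y of stone_fine in the frame of board between -0.053 and -0.029 m and y of stone_polishing in the frame of board between -0.135 and -0.111 m) or (y of plate in the frame of board below 0 m and y of stone_coarse in the frame of board between -0.135 and -0.111 m and y of stone_medium in the frame of board between -0.053 and -0.029 m and y of stone_fine in the frame of board between 0.029 and 0.053 m and y of stone_polishing in the frame of board between 0.111 and 0.135 m))); the robot touches nothing.
It fails at once if the plane is pushed more than 20 mm or tipped over (distance of plane from where it was at the start of the episode above 0.02 m or angle between plane's own z axis and vertical above 0.35 rad).
It fails at once if the chisel is pushed more than 20 mm or tipped over (distance of chisel from where it was at the start of the episode above 0.02 m or angle between chisel's own z axis and vertical above 0.35 rad).
It fails at once if the oil is pushed more than 20 mm or tipped over (distance of oil from where it was at the start of the episode above 0.02 m or angle between oil's own z axis and vertical above 0.35 rad).
It fails at once if a stone is dropped or thrown: it moves faster than 0.5 m/s (a free fall of about 13 mm) with the fingers off it ((linear speed of stone_coarse above 0.5 m/s and contact force between stone_coarse and the fingers below 0.1 N) or (linear speed of stone_medium above 0.5 m/s and contact force between stone_medium and the fingers below 0.1 N) or (linear speed of stone_fine above 0.5 m/s and contact force between stone_fine and the fingers below 0.1 N) or (linear speed of stone_polishing above 0.5 m/s and contact force between stone_polishing and the fingers below 0.1 N)).
It also fails if it takes over 96 s, if anything falls off the work surface, if the arm or the gripper's body presses on something with over 40 N, if the wrist force passes 120 N, or if a joint passes its speed limit or range.

## Robot

A 6-joint arm with a two-finger parallel gripper is mounted at the origin on the work surface. World frame = base frame: x ahead of the robot, y to its left, z up, the work surface at z = 0. Lengths are in m, angles in degrees, forces in N, time in s.
With the tool pointing down it reaches from about 0.25 to 0.725 m from the base axis. Payload 9.7 kg.
Tool frame: the origin (TCP) lies midway between the tips of the shut fingers; the grasp point (between the pads) lies 19 mm behind it; z points along the fingers, y is the line along which they close (so a half turn about z gives the same grasp; the last joint's range is limited). The gripper opens to 85 mm and grips with 20 to 120 N. Pads are 22 mm wide; open, the fingers measure 114 mm over their backs; the gripper's body (76 mm by 85 mm) begins 54 mm behind the grasp point. The pads swing forward as they close: fully open they stand 13 mm farther back than shut.
Start: joints at [68.182, 4.979, 10.078, 95.1, 0, 90], TCP at [0.204, 0.511, 0.231] pointing down, gripper open.
Joint ranges: [-179.16, 179.16], [-48.56, 103.87], [-65.8, 70.77], [-126.05, 130.52], [-82.76, 87.17], [-180, 180]. Speed limits (degrees/s): [127.2, 127.2, 147.25, 180, 180, 180].

## Interface

Orientations are given as [roll, pitch, yaw] about the fixed x, y, z axes, in that order (R = Rz(yaw) Ry(pitch) Rx(roll)).
In Python, from workcell import * gives the robot as it stands.
- The arm moves only by the tool servo_tool, never from a script. Its argument "moves" is a list of rows, each a list of 4 numbers: the shift along the world's x, y, z in fractions of the full range, 1 being 80 cm, then the turn about the world's z in parts of the range, where 1.0 means 90 degrees. A call has 1 to 20 rows; each row is the pose to reach, as a shift and turn from the pose commanded when the call began; what a row does not reach only later rows make up. A row lasts 1/12 s, in which the tool goes at most 41.7 mm and 7.16 degrees, less where a joint would pass 70% of its speed; a pose out of reach is approached as far as the arm can. A call with a gripper value outside its range is refused whole. "claw" is the closure, from 0 (fully open) to 1 (shut), set as the call begins (left out, the last holds). The fingers move at their own pace and stop on an object; "force" is the grip in N (left out, the last holds). Time passes only in rows, so rows that repeat a pose let the fingers close. It gives the time, the measured TCP pose, the force, the opening and the grip force at its end, in the units of the state.
- get_obs(): the state, without advancing time (a new reading comes with each control period).
- camera(name): name is "side" or "top" or "wrist"; returns the picture (400x640x3 uint8, red, green, blue); there is no depth.
- get_calibration(name): a dict with "fx", "fy", "cx", "cy" (pixels), "rvec" (rotation vector, rad) and "tvec" (3), from world to camera coordinates, as OpenCV has them; the wrist camera has in their place "tool_from_camera" (4x4, takes a point from camera to tool coordinates, whose origin is the TCP and whose axes are the flange's). Camera axes: x right, y down, z forward; pixel columns grow to the right and rows downward; lengths in m; the calibration is good to about 2 mm. The wrist camera is an equidistant fisheye: a pixel r from the principal point sees the ray r / f radians off the axis. A picture is of the moment at which its call begins: read the wrist's pose just before it. get_calibration takes no time and is no camera call.
- job_done(): hands the job in; it is judged then, once.
The state is a dict: "time": time; "q": joint angles; "qd": joint speeds; "joint_efforts": joint torques, N m; "ee_pos": TCP position; "tcp_rot": TCP orientation; "wrist_force": force on the tool from outside, world axes, zero at the start; "torque": the same for the moment, N m; "opening": finger opening in m; "grasp_force": force on a finger pad.
Only numpy, scipy, OpenCV 4.12 (cv2) and the standard library are available. Lean on these libraries where they do the work, as an engineer would, in place of code of your own. Each camera call takes 0.05 s, during which the arm holds its last target. There are 200 camera calls.

## Working session

There is one attempt and no reset: what is moved stays moved. The work goes in short steps, Python scripts to look and compute and a tool call to move; the robot and the scene stay as the last step left them, time stands still between calls to the robot, and variables do not carry over. Pictures are saved under pics/ and viewed, at most 14 in all, crops included, and the job is handed in when it is done.

Besides the shell and the picture viewer there is one more tool, called after "Call:" as name(argument=value, ...), one argument or row to a line, values as JSON. servo_tool: Moves the arm, as the interface text tells. Its arguments: {"type":"object","properties":{"moves":{"type":"array","items":{"type":"array","items":{"type":"number"}}},"claw":{"type":"number"},"force":{"type":"number"}},"required":["moves"]}

```bash
mkdir -p pics; ls
python3 - <<'E'
from workcell import *
import cv2
o=get_obs(); print(o)
for n in ("top","side","wrist"):
    im=camera(n); cv2.imwrite(f"pics/{n}0.png",im[:,:,::-1]); print(n,get_calibration(n))
E
```

```text
pics
{'time': 0.0, 'q': array([ 6.81821854e+01,  5.01175174e+00,  1.00339108e+01,  9.50988863e+01,
       -8.00419350e-04,  8.99996162e+01]), 'qd': array([-0.05031277, -0.0409894 , -0.10744486,  0.05755172, -0.04312263,
        0.06363791]), 'joint_efforts': array([-9.34901109e-04, -5.20388210e+01,  4.64804220e+01,  1.62049709e-02,
       -6.72102647e-05, -1.05508511e-05]), 'ee_pos': array([0.20433045, 0.51039157, 0.23057195]), 'tcp_rot': array([-1.79923273e+02,  7.99904657e-04,  1.58182570e+02]), 'wrist_force': array([ 0.86296894, -0.77648526,  0.22558647]), 'torque': array([-0.00089803, -0.04330464,  0.01479128]), 'grasp_force': 0.0, 'opening': 0.08580006571865102}
top {'fx': 383.97012606790287, 'fy': 383.97012606790287, 'cx': 317.99881724659383, 'cy': 202.66897494145516, 'rvec': array([ 2.13658415, -2.17353633,  0.09889556]), 'tvec': array([0.02821013, 0.52292294, 1.22904731])}
side {'fx': 435.2570928754366, 'fy': 435.2570928754366, 'cx': 317.4719895354717, 'cy': 195.7708632151141, 'rvec': array([ 2.11328017, -0.02791333,  0.01598467]), 'tvec': array([-0.53391799,  0.04661378,  1.43201885])}
wrist {'fx': 309.70691628693146, 'fy': 309.70691628693146, 'cx': 319.68617589229393, 'cy': 203.00555323358472, 'tool_from_camera': array([[ 2.63291157e-05, -9.58775785e-01, -2.84163674e-01,
         7.24730582e-02],
       [ 9.99999982e-01,  7.83914649e-05, -1.71840131e-04,
         9.35554639e-04],
       [ 1.87032163e-04, -2.84163665e-01,  9.58775770e-01,
        -1.43533459e-01],
       [ 0.00000000e+00,  0.00000000e+00,  0.00000000e+00,
         1.00000000e+00]])}
```

View pics/top0.png

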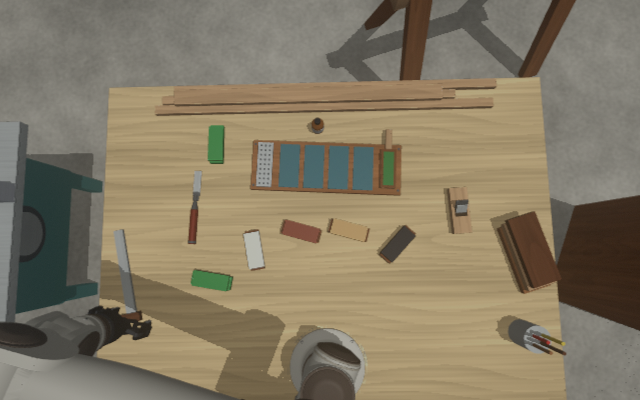

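View pics/side0.png

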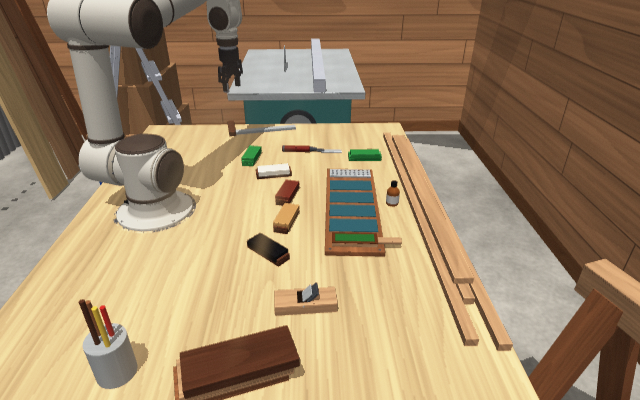

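The top view shows ivory at (254,250), brick (301,231), ochre (348,229) and charcoal (397,244). The board is around (325,168), with the plate at its left (+y) end (264,164) and the strop at its right end (388,168). The green decoys, plane (459,210), chisel (195,205) and oil (317,125) are all clear of the path.

```bash
cat > h.py <<'E'
import cv2, numpy as np
from workcell import *
def P(n):
    c=get_calibration(n); K=np.array([[c['fx'],0,c['cx']],[0,c['fy'],c['cy']],[0,0,1]])
    R=cv2.Rodrigues(np.array(c['rvec']))[0]; return K,R,np.array(c['tvec'])
def tri(p1,p2,n1="top",n2="side"):
    M=[]
    for n in(n1,n2):
        K,R,t=P(n); M.append(K@np.c_[R,t])
    X=cv2.triangulatePoints(M[0],M[1],np.float64(p1).reshape(2,1),np.float64(p2).reshape(2,1)).ravel(); return X[:3]/X[3]
def atz(p,z,n="top"):
    K,R,t=P(n); d=R.T@np.linalg.inv(K)@np.array([p[0],p[1],1.]); c=-R.T@t; return c+d*(z-c[2])/d[2]
def fill(im,s,tol):
    m=np.zeros((402,642),np.uint8)
    cv2.floodFill(im.copy(),m,s,(0,0,0),(tol,)*3,(tol,)*3,4|(255<<8)|cv2.FLOODFILL_MASK_ONLY|cv2.FLOODFILL_FIXED_RANGE)
    c,_=cv2.findContours(m[1:-1,1:-1],cv2.RETR_EXTERNAL,cv2.CHAIN_APPROX_NONE); return max(c,key=cv2.contourArea)
def cen(c):
    m=cv2.moments(c); return m['m10']/m['m00'],m['m01']/m['m00']
E
python3 - <<'E'
from h import *
T=cv2.imread('pics/top0.png');S=cv2.imread('pics/side0.png')
S0={'ivory':((254,250),(273,170),40),'brick':((301,231),(288,190),30),'ochre':((348,229),(288,215),35),'char':((397,244),(266,246),25)}
for k,(a,b,t) in S0.items():
    ca=fill(T,a,t);cb=fill(S,b,t);X=tri(cen(ca),cen(cb))
    w=np.float32([atz(q[0],.032)[:2] for q in ca]); r=cv2.minAreaRect(w*1000)
    print(k,np.round(cen(ca),1),np.round(cen(cb),1),'tri',X.round(4),'z32',atz(cen(ca),.032).round(4),'rect',np.round(r[0],1),np.round(r[1],1),round(r[2],1))
for i,(a,b) in enumerate([((289,165),(349,186)),((314,165),(351,198)),((338,166),(353,211)),((363,168),(355,225)),((389,175),(356,238))]):
    ca=fill(T,a,22);cb=fill(S,b,22)
    w=np.float32([atz(q[0],.02)[:2] for q in ca]); r=cv2.minAreaRect(w*1000)
    print('pad',i,np.round(cen(ca),1),np.round(cen(cb),1),'tri',tri(cen(ca),cen(cb)).round(4),'z20',atz(cen(ca),.02).round(4),np.round(r[1],1),round(r[2],1))
q=cv2.resize(T[110:300,180:500],None,fx=2.5,fy=2.5,interpolation=cv2.INTER_CUBIC); cv2.imwrite('pics/c.png',q)
E
```

```text
ivory [253.4 249.7] [272.9 167.4] tri [0.3741 0.2307 0.0329] z32 [0.3738 0.2308 0.032 ] rect [374.2 231.2] [114.5  51. ] 9.6
brick [300.4 231. ] [286.2 189.3] tri [0.4301 0.0782 0.0264] z32 [0.4316 0.0779 0.032 ] rect [431.9  78.1] [130.9  50.4] 74.0
ochre [345.  214.8] [285.7 213.1] tri [ 0.4543 -0.0711  0.0298] z32 [ 0.4817 -0.0681  0.032 ] rect [525.2  -3. ] [1473.1 1227.1] 89.5
char [397.2 243.6] [261.6 244.9] tri [ 0.3772 -0.2348  0.0291] z32 [ 0.3857 -0.2334  0.032 ] rect [ 384.  -232.1] [ 50.8 124.4] 46.6
pad 0 [288.9 165. ] [350.8 184.9] tri [0.6538 0.1146 0.0198] z20 [0.6528 0.1146 0.02  ] [ 64.8 144.6] 87.0
pad 1 [313.4 166.1] [350.6 196.9] tri [0.6469 0.0329 0.02  ] z20 [0.6475 0.033  0.02  ] [ 63.9 144.9] 86.6Traceback (most recent call last):
  File "<stdin>", line 10, in <module>
  File "h.py", line 12, in atz
    K,R,t=P(n); d=R.T@np.linalg.inv(K)@np.array([p[0],p[1],1.]); c=-R.T@t; return c+d*(z-c[2])/d[2]
          ~^^^
  File "h.py", line 4, in P
    c=get_calibration(n); K=np.array([[c['fx'],0,c['cx']],[0,c['fy'],c['cy']],[0,0,1]])
ValueError: time passes only in moves, steps and waits
```

```bash
sed -i 's/^def P(n):/from functools import lru_cache\n@lru_cache\ndef P(n):/' h.py
python3 - <<'E'
from h import *
T=cv2.imread('pics/top0.png');S=cv2.imread('pics/side0.png')
def rep(k,a,b,t,z):
    ca=fill(T,a,t);cb=fill(S,b,t)
    w=np.float32([atz(q[0],z)[:2] for q in ca]); r=cv2.minAreaRect(w*1000)
    print(k,np.round(cen(ca),1),np.round(cen(cb),1),'tri',tri(cen(ca),cen(cb)).round(4),'atz',atz(cen(ca),z).round(4),'rect',np.round(r[0],1),np.round(r[1],1),round(r[2],1))
for t in (12,18,25): rep('ochre',(348,229),(288,215),t,.032)
for t in (12,20): rep('char',(397,244),(266,246),t,.032)
for t in (15,22): rep('brick',(301,231),(288,190),t,.032)
for i,(a,b) in enumerate([((289,165),(349,186)),((314,165),(351,198)),((338,166),(353,211)),((363,168),(355,225))]): rep(i,a,b,22,.02)
q=cv2.resize(T[110:300,180:500],None,fx=2.5,fy=2.5,interpolation=cv2.INTER_CUBIC); cv2.imwrite('pics/c.png',q)
E
```

```text
ochre [348.5 229.4] [285.8 213.4] tri [ 0.4334 -0.0784  0.0305] atz [ 0.434  -0.0783  0.032 ] rect [432.8 -78.8] [110.7  55.9] 74.9
ochre [348.3 213.6] [285.7 213.4] tri [ 0.4559 -0.0819  0.0363] atz [ 0.4853 -0.079   0.032 ] rect [419.9  -0. ] [1027.9 1459.1] 0.0
ochre [346.4 217.9] [285.6 213.4] tri [ 0.4497 -0.0747  0.0305] atz [ 0.4716 -0.0724  0.032 ] rect [ 4.204e+02 -1.000e-01] [1460.6 1028.7] 90.0
char [397.6 243.1] [265.2 246.4] tri [ 0.3836 -0.2365  0.0247] atz [ 0.3873 -0.2348  0.032 ] rect [ 387.2 -234.9] [ 49.3 115.5] 46.8
char [397.2 243.5] [261.7 244.7] tri [ 0.3776 -0.2349  0.0299] atz [ 0.386  -0.2337  0.032 ] rect [ 385.8 -233.7] [ 50.2 120. ] 46.1
brick [300.7 231.2] [287.9 188.1] tri [0.433  0.0772 0.0316] atz [0.431 0.077 0.032] rect [430.9  77. ] [124.3  47.4] 73.8
brick [300.7 231.1] [287.1 188.5] tri [0.4317 0.0769 0.0302] atz [0.4313 0.0767 0.032 ] rect [431.4  77.8] [129.5  49.4] 73.1
0 [288.9 165. ] [350.8 184.9] tri [0.6538 0.1146 0.0198] atz [0.6528 0.1146 0.02  ] rect [653.1 114.1] [ 64.8 144.6] 87.0
1 [313.4 166.1] [350.6 196.9] tri [0.6469 0.0329 0.02  ] atz [0.6475 0.033  0.02  ] rect [648.2  33. ] [ 63.9 144.9] 86.6
2 [337.9 167. ] [351.5 210.2] tri [ 0.6423 -0.049   0.0198] atz [ 0.6429 -0.049   0.02  ] rect [643.2 -48.5] [ 64.7 144.6] 86.6
3 [362.6 167.9] [352.9 224.9] tri [ 0.6382 -0.131   0.0197] atz [ 0.6379 -0.1309  0.02  ] rect [ 638.3 -130.6] [ 64.8 144.6] 86.1
```

View pics/c.png

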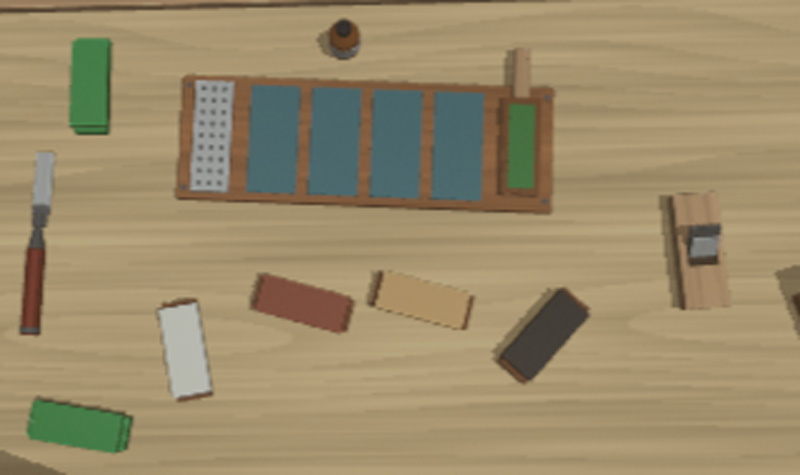

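The crop confirms the layout and the colours, and the triangulated heights agree with the text: stone tops about 0.030–0.033, pads 0.020. The first move goes above the ivory stone.

The rows are not in the units I measure in: shifts go in shares of 80 cm and turns go in shares of 90 degrees. I convert before sending: -28 cm / 80 = -0.35, -21 cm / 80 = -0.2625, 0.54 rad / 1.5708 = 0.3438.

Call:
servo_tool(
  moves=[
    [0.05,-0.0875,-0.025,0.0764],
    [0.1125,-0.175,-0.0625,0.1592],
    [0.1625,-0.2625,-0.1,0.2546],
    [0.2125,-0.35,-0.1375,0.3438],
    [0.2125,-0.35,-0.1375,0.3438],
    [0.2125,-0.35,-0.1375,0.3438],
    [0.2125,-0.35,-0.1375,0.3438],
    [0.2125,-0.35,-0.1375,0.3438],
    [0.2125,-0.35,-0.1375,0.3438],
    [0.2125,-0.35,-0.1375,0.3438],
    [0.2125,-0.35,-0.1375,0.3438],
    [0.2125,-0.35,-0.1375,0.3438],
    [0.2125,-0.35,-0.1375,0.3438],
    [0.2125,-0.35,-0.1375,0.3438],
    [0.2125,-0.35,-0.1375,0.3438],
  ],
  claw=0,
  force=40,
)

```text
time: 1.4
ee_pos: [0.3742, 0.2314, 0.1216]
tcp_rot: [180.0, 0.0, -170.8]
wrist_force: [0.3, 0.1, 0.2]
opening: 0.0853
grasp_force: 0.0
```

```bash
cat >> h.py <<'E'
from scipy.spatial.transform import Rotation as Ro
def wpts(px,z,o):
    c=get_calibration('wrist'); t=c['tool_from_camera']
    px=np.float64(px).reshape(-1,2); d=(px-[c['cx'],c['cy']])/c['fx']; r=np.hypot(*d.T); s=np.where(r>1e-9,np.sin(r)/np.maximum(r,1e-9),1)
    v=np.c_[d*s[:,None],np.cos(r)]
    R=Ro.from_euler('xyz',o['tcp_rot'],degrees=True).as_matrix()
    v=v@t[:3,:3].T@R.T; p=R@t[:3,3]+o['ee_pos']
    return p+v*((z-p[2])/v[:,2])[:,None]
def look(name,seed,tol,z=.032):
    o=get_obs(); im=camera('wrist')[:,:,::-1].copy(); cv2.imwrite(f'pics/{name}.png',im)
    if seed is not None: meas(im,seed,tol,z,o)
    return o,im
def meas(im,seed,tol,z,o):
    c=fill(im,seed,tol); w=wpts(c,z,o)[:,:2].astype(np.float32)*1000
    r=cv2.minAreaRect(w); a=r[2]+(90 if r[1][1]>r[1][0] else 0)
    print('wrist rect',np.round(r[0],1),np.round(r[1],1),'long yaw',round(a,1),'cent',np.round(cen(w.reshape(-1,1,2)),1))
E
python3 - <<'E'
from h import *
o,im=look('w1',None,0); print(o['q'].round(1),o['ee_pos'],o['tcp_rot'])
E
```

```text
[ 31.7 -11.  -17.3  83.6   0.   22.5] [0.3741614  0.2314251  0.12157953] [ 1.79986423e+02  2.17301353e-02 -1.70790238e+02]
```

View pics/w1.png

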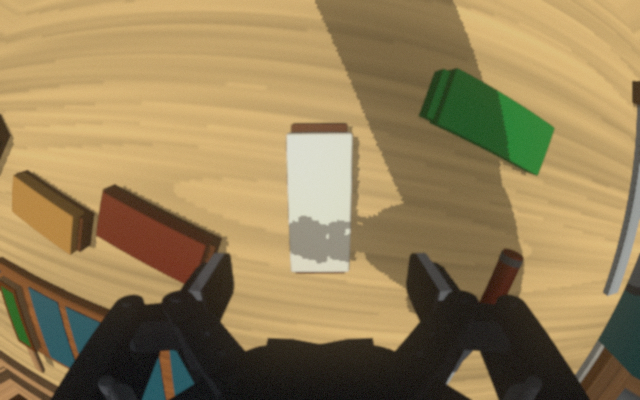

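The stone sits centred between the fingers, with its face corners near (288,134), (352,133), (349,271) and (291,271). I'll measure from these.

Run:
```python
from h import *
o=get_obs()
w=wpts([(288,134),(352,133),(350,271),(290.5,271)],.032,o); print(w.round(4),w.mean(0)); 
a=(w[0]+w[1]-w[2]-w[3])/2; print(np.hypot(*a[:2]),np.degrees(np.arctan2(a[1],a[0])))
w=wpts([(12,172),(84,180)],.032,o);print(w)
```

```text
[[0.3217 0.1996 0.032 ]
 [0.3133 0.2469 0.032 ]
 [0.427  0.2671 0.032 ]
 [0.4352 0.2168 0.032 ]] [0.37429297 0.23259    0.032     ]
0.11516337569047984 -170.66933213069265
[[ 0.39140183 -0.12867796  0.032     ]
 [ 0.38464287  0.00508599  0.032     ]]
```

Call:
servo_tool(
  moves=[
    [0,0.0013,-0.025,0],
    [0,0.0013,-0.0625,0],
    [0,0.0013,-0.1,0],
    [0,0.0013,-0.125,0],
    [0,0.0013,-0.1375,0],
    [0,0.0013,-0.145,0],
    [0,0.0013,-0.145,0],
    [0,0.0013,-0.145,0],
  ],
)

```text
time: 2.12
ee_pos: [0.3749, 0.232, 0.0063]
tcp_rot: [180.0, 0.1, -170.9]
wrist_force: [1.1, -0.1, 1.1]
opening: 0.0856
grasp_force: 0.0
```

Call:
servo_tool(
  moves=[
    [0,0,0,0],
    [0,0,0,0],
    [0,0,0,0],
    [0,0,0,0],
    [0,0,0,0],
    [0,0,0,0],
    [0,0,0,0],
    [0,0,0,0],
    [0,0,0,0],
    [0,0,0,0],
  ],
  claw=1,
  force=50,
)

```text
time: 2.95
ee_pos: [0.375, 0.2319, 0.0064]
tcp_rot: [180.0, 0.1, -170.9]
wrist_force: [-0.2, -0.8, 6.5]
opening: 0.049
grasp_force: 52.9
```

Converted, -36.3 cm / 80 = -0.4538, 26.3 cm / 80 = 0.3288, -0.22 rad / 1.5708 = -0.1401.

Call:
servo_tool(
  moves=[
    [0,0,0.0125,0],
    [0,0,0.0375,0],
    [0,0,0.0688,0],
    [0,0,0.1,0],
    [0.0125,-0.0175,0.125,-0.0064],
    [0.0375,-0.0513,0.1375,-0.0127],
    [0.0688,-0.095,0.1375,-0.0318],
    [0.1,-0.1375,0.1375,-0.0446],
    [0.1313,-0.1813,0.1375,-0.0573],
    [0.1625,-0.225,0.1375,-0.07],
    [0.1938,-0.2675,0.1375,-0.0828],
    [0.225,-0.31,0.1375,-0.0955],
    [0.2563,-0.3538,0.1375,-0.1082],
    [0.2875,-0.3963,0.1375,-0.121],
    [0.3125,-0.4313,0.1375,-0.1337],
    [0.325,-0.4488,0.1375,-0.1401],
    [0.3288,-0.4538,0.1375,-0.1401],
    [0.3288,-0.4538,0.1375,-0.1401],
    [0.3288,-0.4538,0.1375,-0.1401],
  ],
)

```text
time: 4.53
ee_pos: [0.6369, -0.1309, 0.1152]
tcp_rot: [180.0, -0.1, 176.5]
wrist_force: [-0.5, 0.5, -2.5]
opening: 0.0495
grasp_force: 52.8
```

Run:
```python
from h import *
o,im=look('w2',None,0); print(o['q'].round(1),o['ee_pos'],o['tcp_rot'],o['opening'],o['grasp_force'])
```

```text
[-11.6  18.1  12.6  84.5   0.   -8.1] [ 0.63691552 -0.13092451  0.11521277] [ 1.79973085e+02 -6.04117502e-02  1.76525467e+02] 0.04947424263141738 52.75718629360199
```

View pics/w2.png

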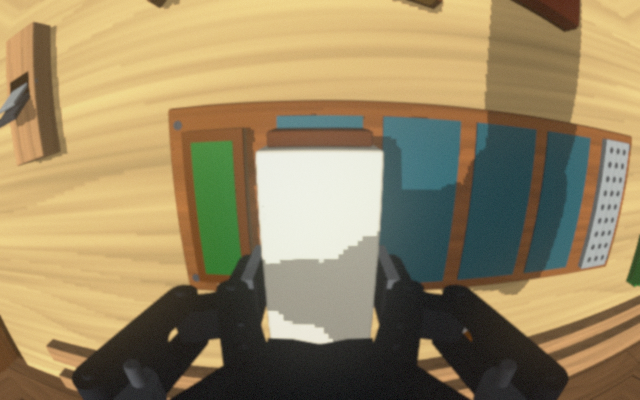

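Run:
```python
from h import *
o=get_obs()
w=wpts([(276,117),(363,116),(384,117),(461,122),(478,124),(537,130)],.02,o)
print(w.round(4)); t=np.radians(-3.5)
for i in (0,2,4):print((w[i:i+2].mean(0)[:2]+.073*np.array([np.cos(t),np.sin(t)])).round(4))
```

```text
[[ 0.5649 -0.1588  0.02  ]
 [ 0.5681 -0.0922  0.02  ]
 [ 0.5693 -0.0757  0.02  ]
 [ 0.5734 -0.0099  0.02  ]
 [ 0.5748  0.0066  0.02  ]
 [ 0.5779  0.0731  0.02  ]]
[ 0.6393 -0.1299]
[ 0.6443 -0.0472]
[0.6492 0.0354]
```

Converted, -8.8 cm / 80 = -0.11, -3.5 cm / 80 = -0.0438.

Call:
servo_tool(
  moves=[
    [0.0025,0,-0.0188,0],
    [0.0025,0,-0.0438,0],
    [0.0025,0,-0.0688,0],
    [0.0025,0,-0.0875,0],
    [0.0025,0,-0.0975,0],
    [0.0025,0,-0.1038,0],
    [0.0025,0,-0.1075,0],
    [0.0025,0,-0.11,0],
    [0.0025,0,-0.11,0],
    [0.0025,0,-0.11,0],
    [0.0025,0,-0.11,0],
  ],
)

```text
time: 5.5
ee_pos: [0.6398, -0.1315, 0.0281]
tcp_rot: [-180.0, 0.1, 176.5]
wrist_force: [-0.2, 0.1, -2.6]
opening: 0.0493
grasp_force: 52.7
```

Call:
servo_tool(
  moves=[
    [0,0,-0.0013,0],
    [0,0,-0.0025,0],
    [0,0,-0.0025,0],
    [0,0,-0.0025,0],
  ],
)

```text
time: 5.83
ee_pos: [0.6398, -0.1316, 0.0265]
tcp_rot: [-180.0, 0.1, 176.5]
wrist_force: [-2.1, 0.5, 5.6]
opening: 0.0495
grasp_force: 53.7
```

Call:
servo_tool(
  moves=[
    [0,0,0,0],
    [0,0,0,0],
    [0,0,0,0],
    [0,0,0,0],
    [0,0,0,0],
  ],
  claw=0.25,
)

```text
time: 6.25
ee_pos: [0.6394, -0.1314, 0.0251]
tcp_rot: [-180.0, -0.0, 176.5]
wrist_force: [-0.2, -0.1, 0.2]
opening: 0.0642
grasp_force: 0.0
```

Converted, -25.3 cm / 80 = -0.3163, -10.3 cm / 80 = -0.1288, -0.7 rad / 1.5708 = -0.4456.

Call:
servo_tool(
  moves=[
    [0,0,0.025,0],
    [0,0,0.0625,0],
    [0,0,0.1,0],
    [0,0,0.125,0],
    [-0.0375,-0.015,0.125,-0.0637],
    [-0.075,-0.03,0.125,-0.1273],
    [-0.1125,-0.0463,0.125,-0.191],
    [-0.15,-0.0625,0.125,-0.2546],
    [-0.1875,-0.075,0.125,-0.3183],
    [-0.225,-0.0913,0.125,-0.382],
    [-0.2625,-0.1075,0.125,-0.4456],
    [-0.3,-0.125,0.125,-0.4456],
    [-0.3163,-0.1288,0.125,-0.4456],
    [-0.3163,-0.1288,0.125,-0.4456],
    [-0.3163,-0.1288,0.125,-0.4456],
    [-0.3163,-0.1288,0.125,-0.4456],
  ],
)

```text
time: 7.58
ee_pos: [0.3873, -0.2343, 0.1254]
tcp_rot: [180.0, 0.0, 136.4]
wrist_force: [-0.2, -0.4, -0.1]
opening: 0.0642
grasp_force: 0.0
```

Call:
servo_tool(
  moves=[
    [0,0,0,0],
    [0,0,0,0],
    [0,0,0,0],
  ],
  claw=0,
)

```text
time: 7.83
ee_pos: [0.387, -0.234, 0.1251]
tcp_rot: [180.0, -0.0, 136.5]
wrist_force: [0.8, 0.1, 1.1]
opening: 0.0854
grasp_force: 0.0
```

Run:
```python
from h import *
o,im=look('w3',None,0); print(o['q'].round(1),o['ee_pos'],o['tcp_rot'])
for t in (20,30):meas(im,(320,190),t,.032,o)
```

```text
[-31.2  -9.2 -15.4  83.8   0.   12.4] [ 0.38704212 -0.23404456  0.12507451] [ 1.79999336e+02 -2.36886567e-02  1.36474600e+02]
wrist rect [ 387.1 -235.8] [ 47.5 111.1] long yaw 136.7 cent [ 391.3 -238.5]
wrist rect [ 385.5 -234.2] [ 48.  115.9] long yaw 136.7 cent [ 385.6 -234.4]
```

View pics/w3.png

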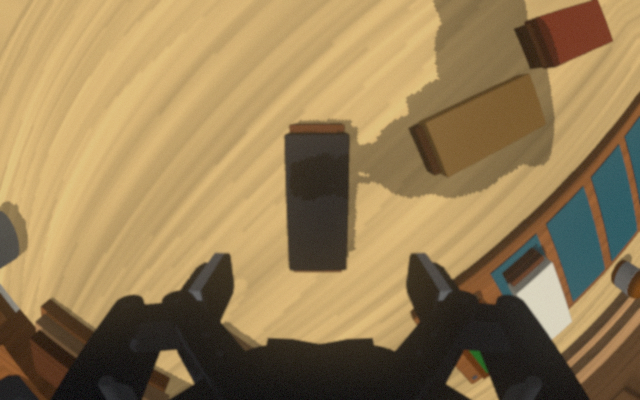

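The charcoal stone lies centred under the open fingers, with corners near (286,133) and (348,270). The ivory stone on its pad is visible at right.

Converted, -11.8 cm / 80 = -0.1475, -11 cm / 80 = -0.1375.

Call:
servo_tool(
  moves=[
    [-0.0013,0,-0.025,0],
    [-0.0013,0,-0.0625,0],
    [-0.0013,0,-0.1,0],
    [-0.0013,0,-0.125,0],
    [-0.0013,0,-0.1375,0],
    [-0.0013,0,-0.1475,0],
    [-0.0013,0,-0.1475,0],
    [-0.0013,0,-0.1475,0],
  ],
)

```text
time: 8.55
ee_pos: [0.3859, -0.2346, 0.0081]
tcp_rot: [180.0, 0.0, 136.4]
wrist_force: [-0.4, 0.1, 0.2]
opening: 0.0856
grasp_force: 0.0
```

Call:
servo_tool(
  moves=[
    [0,0,0,0],
    [0,0,0,0],
    [0,0,0,0],
    [0,0,0,0],
    [0,0,0,0],
    [0,0,0,0],
    [0,0,0,0],
    [0,0,0,0],
    [0,0,0,0],
    [0,0,0,0],
  ],
  claw=1,
)

```text
time: 9.38
ee_pos: [0.386, -0.2349, 0.0085]
tcp_rot: [180.0, 0.1, 136.4]
wrist_force: [-0.9, 0.4, 5.2]
opening: 0.0494
grasp_force: 53.2
```

Converted, 35 cm / 80 = 0.4375, 34.3 cm / 80 = 0.4288, 0.7 rad / 1.5708 = 0.4456.

Call:
servo_tool(
  moves=[
    [0,0,0.0125,0],
    [0,0,0.0375,0],
    [0,0,0.0688,0],
    [0,0,0.1,0],
    [0.0125,0.0175,0.125,0.0127],
    [0.0375,0.05,0.1375,0.0382],
    [0.0688,0.09,0.1375,0.0764],
    [0.1,0.1313,0.1375,0.121],
    [0.1313,0.1725,0.1375,0.1655],
    [0.1625,0.2125,0.1375,0.2101],
    [0.1938,0.2538,0.1375,0.2546],
    [0.225,0.295,0.1375,0.2992],
    [0.2563,0.335,0.1375,0.3438],
    [0.2875,0.3763,0.1375,0.3883],
    [0.3125,0.4088,0.1375,0.4265],
    [0.3275,0.4288,0.1375,0.4456],
    [0.335,0.4375,0.1375,0.4456],
    [0.335,0.4375,0.1375,0.4456],
    [0.335,0.4375,0.1375,0.4456],
    [0.335,0.4375,0.1375,0.4456],
  ],
)

```text
time: 11.05
ee_pos: [0.6528, 0.1145, 0.1175]
tcp_rot: [-180.0, -0.0, 176.4]
wrist_force: [-0.7, 0.0, -4.2]
opening: 0.0488
grasp_force: 53.3
```

Run:
```python
from h import *
o,im=look('w4',None,0); print(o['q'].round(1),o['ee_pos'],o['tcp_rot'],o['opening'],o['grasp_force'])
```

```text
[10.  19.9 15.  85.2 -0.  13.5] [0.65278796 0.11449988 0.11747262] [-1.79976595e+02 -3.40833518e-02  1.76428750e+02] 0.048799665001428856 53.25526177883148
```

View pics/w4.png

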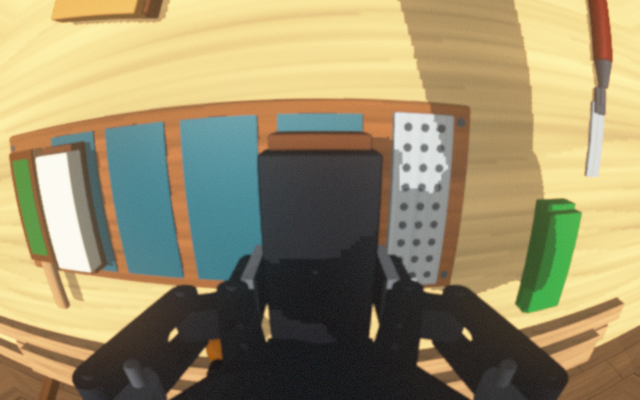

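The charcoal stone hangs over the pad beside the plate, and ivory lies square on pad 3. The near edges of the pads are at (278–363,115), (181–257,118) and (106–164,125).

Run:
```python
from h import *
o=get_obs()
w=wpts([(278,115),(363,115),(181,120),(257,116),(106,129),(164,122)],.02,o)
t=np.radians(-3.5)
for i in (0,2,4):print((w[i:i+2].mean(0)[:2]+.073*np.array([np.cos(t),np.sin(t)])).round(4),np.hypot(*(w[i]-w[i+1])[:2]).round(4))
```

```text
[0.6543 0.1159] 0.0657
[0.6491 0.0339] 0.0653
[ 0.6442 -0.0477] 0.0652
```

Converted, -8.9 cm / 80 = -0.1113, -8.8 cm / 80 = -0.11.

Call:
servo_tool(
  moves=[
    [0.0013,0.0013,-0.0188,0],
    [0.0013,0.0013,-0.0438,0],
    [0.0013,0.0013,-0.0688,0],
    [0.0013,0.0013,-0.0875,0],
    [0.0013,0.0013,-0.0975,0],
    [0.0013,0.0013,-0.1038,0],
    [0.0013,0.0013,-0.1075,0],
    [0.0013,0.0013,-0.11,0],
    [0.0013,0.0013,-0.1113,0],
    [0.0013,0.0013,-0.1113,0],
    [0.0013,0.0013,-0.1113,0],
  ],
)

```text
time: 12.02
ee_pos: [0.6548, 0.1167, 0.029]
tcp_rot: [180.0, 0.1, 176.5]
wrist_force: [0.4, -0.3, -3.5]
opening: 0.0487
grasp_force: 53.2
```

Converted, -0.1 cm / 80 = -0.0013.

Call:
servo_tool(
  moves=[
    [0,0,-0.0013,0],
    [0,0,-0.0013,0],
    [0,0,-0.0013,0],
  ],
)

```text
time: 12.27
ee_pos: [0.6548, 0.1167, 0.0285]
tcp_rot: [180.0, 0.1, 176.5]
wrist_force: [-2.7, -0.5, 5.6]
opening: 0.0489
grasp_force: 54.3
```

Call:
servo_tool(
  moves=[
    [0,0,0,0],
    [0,0,0,0],
    [0,0,0,0],
    [0,0,0,0],
    [0,0,0,0],
  ],
  claw=0.25,
)

```text
time: 12.68
ee_pos: [0.6544, 0.1166, 0.0272]
tcp_rot: [180.0, -0.0, 176.5]
wrist_force: [-0.1, 0.3, -0.1]
opening: 0.0642
grasp_force: 0.0
```

Converted, -22.3 cm / 80 = -0.2788, 9.8 cm / 80 = 0.1225, 1.34 rad / 1.5708 = 0.8531.

Call:
servo_tool(
  moves=[
    [0,0,0.025,0],
    [0,0,0.0625,0],
    [0,0,0.1,0],
    [0,0,0.1225,0],
    [-0.025,-0.0038,0.1225,0.0637],
    [-0.05,-0.0088,0.1225,0.1273],
    [-0.0813,-0.0138,0.1225,0.2037],
    [-0.1125,-0.02,0.1225,0.2801],
    [-0.1438,-0.025,0.1225,0.3565],
    [-0.175,-0.03,0.1225,0.4329],
    [-0.2063,-0.0363,0.1225,0.5093],
    [-0.2375,-0.0413,0.1225,0.5857],
    [-0.2625,-0.0463,0.1225,0.6621],
    [-0.275,-0.0488,0.1225,0.7321],
    [-0.2788,-0.0488,0.1225,0.7958],
    [-0.2788,-0.0488,0.1225,0.8531],
    [-0.2788,-0.0488,0.1225,0.8531],
    [-0.2788,-0.0488,0.1225,0.8531],
    [-0.2788,-0.0488,0.1225,0.8531],
  ],
)

```text
time: 14.27
ee_pos: [0.4315, 0.0776, 0.1253]
tcp_rot: [-180.0, 0.0, -106.9]
wrist_force: [0.4, 0.7, -0.2]
opening: 0.0641
grasp_force: 0.0
```

Call:
servo_tool(
  moves=[
    [0,0,0,0],
    [0,0,0,0],
    [0,0,0,0],
  ],
  claw=0,
)

```text
time: 14.52
ee_pos: [0.4315, 0.0776, 0.1252]
tcp_rot: [180.0, -0.0, -106.8]
wrist_force: [-0.4, 0.3, -0.1]
opening: 0.0848
grasp_force: 0.0
```

Run:
```python
from h import *
o,im=look('w5',None,0); print(o['q'].round(1),o['ee_pos'],o['tcp_rot'])
for t in (20,30):meas(im,(320,190),t,.032,o)
```

```text
[ 10.2 -11.2 -17.1  84.1  -0.  -63. ] [0.43146304 0.0775937  0.12517629] [ 1.79986213e+02 -7.47080744e-03 -1.06758670e+02]
wrist rect [430.3  72.1] [103.2  49.3] long yaw 74.2 cent [430.1  71.6]
wrist rect [431.2  74. ] [121.1  51.4] long yaw 74.4 cent [429.4  69.1]
```

View pics/w5.png

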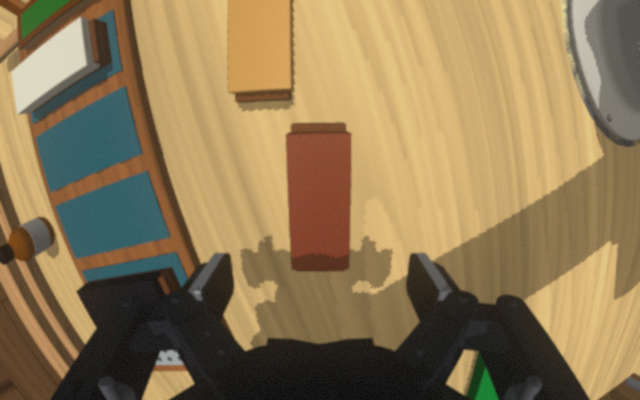

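Brick is centred under the fingers with corners near (287,133) and (349,270), so I'll descend and grip.

Converted, -11.9 cm / 80 = -0.1488, -11 cm / 80 = -0.1375.

Call:
servo_tool(
  moves=[
    [0,0,-0.025,0],
    [0,0,-0.0625,0],
    [0,0,-0.1,0],
    [0,0,-0.125,0],
    [0,0,-0.1375,0],
    [0,0,-0.1488,0],
    [0,0,-0.1488,0],
    [0,0,-0.1488,0],
  ],
)

```text
time: 15.23
ee_pos: [0.4318, 0.0777, 0.007]
tcp_rot: [-180.0, 0.0, -106.7]
wrist_force: [0.1, -0.7, 0.3]
opening: 0.0853
grasp_force: 0.0
```

Call:
servo_tool(
  moves=[
    [0,0,0,0],
    [0,0,0,0],
    [0,0,0,0],
    [0,0,0,0],
    [0,0,0,0],
    [0,0,0,0],
    [0,0,0,0],
    [0,0,0,0],
    [0,0,0,0],
    [0,0,0,0],
  ],
  claw=1,
)

```text
time: 16.07
ee_pos: [0.4322, 0.0777, 0.0074]
tcp_rot: [-179.9, 0.0, -106.7]
wrist_force: [0.3, -0.4, 6.2]
opening: 0.049
grasp_force: 52.8
```

Converted, 21.7 cm / 80 = 0.2713, -4.4 cm / 80 = -0.055, -1.34 rad / 1.5708 = -0.8531.

Call:
servo_tool(
  moves=[
    [0,0,0.0125,0],
    [0,0,0.0375,0],
    [0,0,0.0688,0],
    [0,0,0.1,0],
    [0.0125,-0.0025,0.125,-0.0509],
    [0.0313,-0.0063,0.1375,-0.1146],
    [0.0563,-0.0113,0.1375,-0.191],
    [0.0813,-0.0163,0.1375,-0.2674],
    [0.1063,-0.0213,0.1375,-0.3438],
    [0.1313,-0.0263,0.1375,-0.4202],
    [0.1563,-0.0313,0.1375,-0.4966],
    [0.1813,-0.0363,0.1375,-0.573],
    [0.2063,-0.0413,0.1375,-0.6494],
    [0.2313,-0.0463,0.1375,-0.7194],
    [0.25,-0.0513,0.1375,-0.783],
    [0.265,-0.0538,0.1375,-0.834],
    [0.2713,-0.055,0.1375,-0.8531],
    [0.2713,-0.055,0.1375,-0.8531],
    [0.2713,-0.055,0.1375,-0.8531],
    [0.2713,-0.055,0.1375,-0.8531],
  ],
)

```text
time: 17.73
ee_pos: [0.6478, 0.0337, 0.1162]
tcp_rot: [-180.0, -0.0, 176.6]
wrist_force: [-0.3, -0.1, -4.5]
opening: 0.0487
grasp_force: 53.4
```

Converted, -8.9 cm / 80 = -0.1113, -8.8 cm / 80 = -0.11.

Call:
servo_tool(
  moves=[
    [0,0,-0.0188,0],
    [0,0,-0.0438,0],
    [0,0,-0.0688,0],
    [0,0,-0.0875,0],
    [0,0,-0.0975,0],
    [0,0,-0.1038,0],
    [0,0,-0.1075,0],
    [0,0,-0.11,0],
    [0,0,-0.1113,0],
    [0,0,-0.1113,0],
    [0,0,-0.1113,0],
  ],
)

```text
time: 18.65
ee_pos: [0.6488, 0.0336, 0.028]
tcp_rot: [180.0, 0.1, 176.5]
wrist_force: [0.5, 0.4, -3.3]
opening: 0.0488
grasp_force: 53.3
```

Converted, -0.1 cm / 80 = -0.0013.

Call:
servo_tool(
  moves=[
    [0,0,-0.0013,0],
    [0,0,-0.0013,0],
    [0,0,-0.0013,0],
  ],
)

```text
time: 18.9
ee_pos: [0.6489, 0.0336, 0.0275]
tcp_rot: [180.0, 0.1, 176.5]
wrist_force: [-3.0, 0.7, 5.3]
opening: 0.0489
grasp_force: 54.4
```

Call:
servo_tool(
  moves=[
    [0,0,0,0],
    [0,0,0,0],
    [0,0,0,0],
    [0,0,0,0],
    [0,0,0,0],
  ],
  claw=0.25,
)

```text
time: 19.32
ee_pos: [0.6484, 0.0336, 0.0262]
tcp_rot: [-180.0, -0.0, 176.5]
wrist_force: [0.1, -0.9, -0.2]
opening: 0.0638
grasp_force: 0.0
```

Converted, -21.5 cm / 80 = -0.2688, -11.2 cm / 80 = -0.14, 1.36 rad / 1.5708 = 0.8658.

Call:
servo_tool(
  moves=[
    [0,0,0.025,0],
    [0,0,0.0625,0],
    [0,0,0.1,0],
    [0,0,0.1238,0],
    [-0.025,-0.0125,0.1238,0.0637],
    [-0.05,-0.0263,0.1238,0.1273],
    [-0.0813,-0.0425,0.1238,0.2037],
    [-0.1125,-0.0588,0.1238,0.2801],
    [-0.1438,-0.075,0.1238,0.3565],
    [-0.175,-0.0913,0.1238,0.4329],
    [-0.2063,-0.1075,0.1238,0.5093],
    [-0.2375,-0.1238,0.1238,0.5857],
    [-0.2625,-0.1363,0.1238,0.6621],
    [-0.2688,-0.14,0.1238,0.7321],
    [-0.2688,-0.14,0.1238,0.7958],
    [-0.2688,-0.14,0.1238,0.8658],
    [-0.2688,-0.14,0.1238,0.8658],
    [-0.2688,-0.14,0.1238,0.8658],
    [-0.2688,-0.14,0.1238,0.8658],
  ],
)

```text
time: 20.9
ee_pos: [0.4335, -0.0783, 0.1253]
tcp_rot: [-180.0, -0.0, -105.8]
wrist_force: [-0.4, -0.3, -0.6]
opening: 0.0636
grasp_force: 0.0
```

Call:
servo_tool(
  moves=[
    [0,0,0,0],
    [0,0,0,0],
    [0,0,0,0],
  ],
  claw=0,
)

```text
time: 21.15
ee_pos: [0.4335, -0.0783, 0.1252]
tcp_rot: [180.0, -0.0, -105.6]
wrist_force: [0.8, -0.2, -0.5]
opening: 0.0853
grasp_force: 0.0
```

Run:
```python
from h import *
o,im=look('w6',None,0); print(o['q'].round(1),o['ee_pos'],o['tcp_rot'])
for t in (12,20,25):meas(im,(320,190),t,.032,o)
```

```text
[-10.2 -10.9 -16.8  84.   -0.  -84.6] [ 0.43347982 -0.07834022  0.12524275] [ 1.79994758e+02 -1.28772230e-03 -1.05609794e+02]
wrist rect [432.  -83.8] [102.6  50.3] long yaw 74.1 cent [431.9 -84.8]
wrist rect [431.8 -84.4] [103.7  52.3] long yaw 73.8 cent [431.9 -84.4]
wrist rect [427.2 -85.2] [109.7  61.4] long yaw 73.3 cent [432.  -84.4]
```

View pics/w6.png

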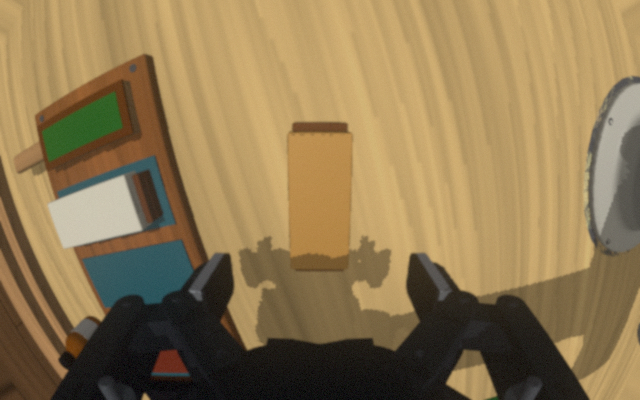

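Ochre is centred the same way, with corners near (288,132) and (349,270), so I'll descend and grip.

Converted, -11.9 cm / 80 = -0.1488, -11 cm / 80 = -0.1375.

Call:
servo_tool(
  moves=[
    [0,0,-0.025,0],
    [0,0,-0.0625,0],
    [0,0,-0.1,0],
    [0,0,-0.125,0],
    [0,0,-0.1375,0],
    [0,0,-0.1488,0],
    [0,0,-0.1488,0],
    [0,0,-0.1488,0],
  ],
)

```text
time: 21.87
ee_pos: [0.4338, -0.0785, 0.007]
tcp_rot: [-180.0, 0.0, -105.6]
wrist_force: [0.0, 0.4, 0.2]
opening: 0.0852
grasp_force: 0.0
```

Call:
servo_tool(
  moves=[
    [0,0,0,0],
    [0,0,0,0],
    [0,0,0,0],
    [0,0,0,0],
    [0,0,0,0],
    [0,0,0,0],
    [0,0,0,0],
    [0,0,0,0],
    [0,0,0,0],
    [0,0,0,0],
  ],
  claw=1,
)

```text
time: 22.7
ee_pos: [0.434, -0.0785, 0.0074]
tcp_rot: [-179.9, 0.0, -105.6]
wrist_force: [-0.4, 0.8, 5.6]
opening: 0.0495
grasp_force: 52.8
```

Converted, 21.1 cm / 80 = 0.2638, 20.8 cm / 80 = 0.26, -1.36 rad / 1.5708 = -0.8658.

Call:
servo_tool(
  moves=[
    [0,0,0.0125,0],
    [0,0,0.0375,0],
    [0,0,0.0688,0],
    [0,0,0.1,0],
    [0.0125,0.0013,0.125,-0.0509],
    [0.0313,0.005,0.1375,-0.1146],
    [0.0563,0.0088,0.1375,-0.191],
    [0.0813,0.0113,0.1375,-0.2674],
    [0.1063,0.015,0.1375,-0.3438],
    [0.1313,0.0188,0.1375,-0.4202],
    [0.1563,0.0225,0.1375,-0.4966],
    [0.1813,0.0263,0.1375,-0.573],
    [0.2063,0.03,0.1375,-0.6494],
    [0.2313,0.0338,0.1375,-0.7257],
    [0.25,0.0363,0.1375,-0.7958],
    [0.26,0.0375,0.1375,-0.8467],
    [0.2638,0.0375,0.1375,-0.8658],
    [0.2638,0.0375,0.1375,-0.8658],
    [0.2638,0.0375,0.1375,-0.8658],
    [0.2638,0.0375,0.1375,-0.8658],
  ],
)

```text
time: 24.37
ee_pos: [0.644, -0.0485, 0.1164]
tcp_rot: [-180.0, -0.0, 176.6]
wrist_force: [0.6, 0.3, -4.2]
opening: 0.0493
grasp_force: 53.4
```

Converted, -8.9 cm / 80 = -0.1113, -8.8 cm / 80 = -0.11.

Call:
servo_tool(
  moves=[
    [0,0,-0.0188,0],
    [0,0,-0.0438,0],
    [0,0,-0.0688,0],
    [0,0,-0.0875,0],
    [0,0,-0.0975,0],
    [0,0,-0.1038,0],
    [0,0,-0.1075,0],
    [0,0,-0.11,0],
    [0,0,-0.1113,0],
    [0,0,-0.1113,0],
    [0,0,-0.1113,0],
  ],
)

```text
time: 25.28
ee_pos: [0.6448, -0.0484, 0.028]
tcp_rot: [-180.0, 0.1, 176.5]
wrist_force: [-0.2, -0.4, -4.4]
opening: 0.0493
grasp_force: 53.4
```

Converted, -0.1 cm / 80 = -0.0013.

Call:
servo_tool(
  moves=[
    [0,0,-0.0013,0],
    [0,0,-0.0013,0],
    [0,0,-0.0013,0],
  ],
)

```text
time: 25.53
ee_pos: [0.6449, -0.0485, 0.0275]
tcp_rot: [-180.0, 0.1, 176.5]
wrist_force: [-1.7, 0.4, 5.2]
opening: 0.049
grasp_force: 54.5
```

Call:
servo_tool(
  moves=[
    [0,0,0,0],
    [0,0,0,0],
    [0,0,0,0],
    [0,0,0,0],
    [0,0,0,0],
  ],
  claw=0.25,
)

```text
time: 25.95
ee_pos: [0.6444, -0.0484, 0.0262]
tcp_rot: [-180.0, -0.0, 176.5]
wrist_force: [-0.0, 0.3, -0.2]
opening: 0.064
grasp_force: 0.0
```

Converted, -26 cm / 80 = -0.325, -24 cm / 80 = -0.3.

Call:
servo_tool(
  moves=[
    [0,0,0.025,0],
    [0,0,0.0625,0],
    [0,0,0.1,0],
    [0,0,0.125,0],
    [-0.05,0,0.15,0],
    [-0.1,0,0.1875,0],
    [-0.15,0,0.225,0],
    [-0.2,0,0.25,0],
    [-0.25,0,0.25,0],
    [-0.3,0,0.25,0],
    [-0.325,0,0.25,0],
    [-0.325,0,0.25,0],
    [-0.325,0,0.25,0],
    [-0.325,0,0.25,0],
    [-0.325,0,0.25,0],
  ],
)

```text
time: 27.2
ee_pos: [0.3852, -0.0484, 0.226]
tcp_rot: [180.0, -0.0, 176.5]
wrist_force: [-0.1, -1.0, -0.4]
opening: 0.0636
grasp_force: 0.0
```

Run:
```python
from h import *
o=get_obs(); print(o['ee_pos'],o['time'])
T=camera('top')[:,:,::-1].copy(); S=camera('side')[:,:,::-1].copy()
cv2.imwrite('pics/f.png',np.vstack([cv2.resize(T[100:260,180:480],(800,427)),S[130:300,:].copy()[:, :][:170].repeat(1,0)[:, :640].__class__(0) if 0 else cv2.resize(S[160:260,240:440],(800,400))])[:827]) if 0 else None
cv2.imwrite('pics/ft.png',cv2.resize(T[100:260,180:480],None,fx=2.5,fy=2.5)); cv2.imwrite('pics/fs.png',cv2.resize(S[160:260,290:430],None,fx=4,fy=4))
t=np.radians(-3.5); e=np.array([[np.cos(t),np.sin(t)],[-np.sin(t),np.cos(t)]])
pads=[(.654,.1155),(.649,.0337),(.6438,-.048),(.639,-.1302)]
for p in pads:
    K,R,tv=P('top'); X=np.array([*p,.052]); q=K@(R@X+tv); s=tuple(int(round(v)) for v in q[:2]/q[2])
    for tol in (15,22):
        c=fill(T,s,tol); w=np.float32([atz(q[0],.052)[:2] for q in c])*1000; r=cv2.minAreaRect(w); a=r[2]+(90 if r[1][1]>r[1][0] else 0)
        print(s,np.round(r[0],1),np.round(r[1],1),round(a,1),'err board xy',(e@(np.array(r[0])-np.array(p)*1000)).round(1))
```

```text
[ 0.38523105 -0.04843823  0.22601679] 27.2
(288, 163) [654.7 117. ] [ 50.8 117.5] 177.4 err board xy [0.6 1.5]
(288, 163) [654.2 117.2] [ 53.4 119.5] 175.8 err board xy [0.1 1.8]
(313, 164) [648.7  34.8] [ 48.1 113.3] 176.2 err board xy [-0.4  1.1]
(313, 164) [649.6  34.7] [ 48.9 115.9] 179.0 err board xy [0.6 1. ]
(338, 165) [644.1 -48.5] [ 45.2 112.4] 175.9 err board xy [ 0.3 -0.5]
(338, 165) [643.1 -48.1] [ 45.5 112.4] 178.6 err board xy [-0.7 -0.2]
(363, 166) [ 638.2 -132.3] [ 45.5 112.3] 178.2 err board xy [-0.7 -2.1]
(363, 166) [ 638.1 -132.5] [ 45.5 112.3] 178.4 err board xy [-0.8 -2.3]
```

View pics/ft.png

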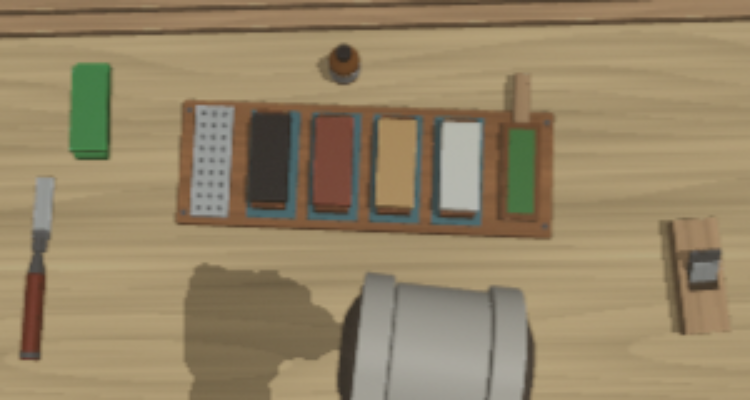

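View pics/fs.png

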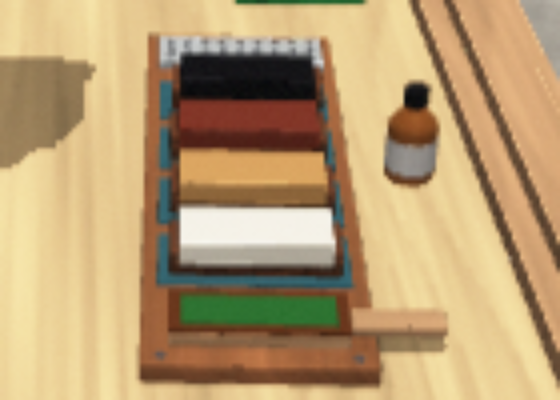

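Both views show all four stones flat, square and centred to within about 2 mm, running charcoal, brick, ochre, ivory from plate to strop. The bystanders haven't moved.

```bash
python3 -c "
from workcell import *
print(job_done())"
```

```text
the job is handed in; nothing more can be done
None
```

I handed the job in after about 27 s of the 96 s allowed: the charcoal, brick, ochre and ivory stones lie on their pads in that order from plate to strop, each within about 2.5 mm of centre by the top camera, with the plane, chisel and oil bottle left where they were; no verdict came back.

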